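Change the batch in the bench paint shaker

ROBOT

A 7-joint arm with a two-finger parallel gripper is mounted at the origin on the work surface. World frame = base frame: x ahead of the robot, y to its left, z up, the work surface at z = 0. Lengths are in m, angles in rad, forces in N, time in s.
With the tool pointing down it reaches from about 0.425 to 0.95 m from the base axis. Payload 4.7 kg.
Tool frame: the origin (TCP) lies at the very end of the fingers, on their centre line; the grasp point (between the pads) lies 19 mm behind it (bot.pinch_z is the z of the grasp point in the tool frame, in m); z points along the fingers, y is the line along which they close (so a half turn about z gives the same grasp; the last joint's range is limited). The gripper opens to 87 mm and grips with 3 to 60 N. Pads are 19 mm wide; open, the fingers measure 117 mm over their backs; the gripper's body (75 mm by 190 mm) begins 51 mm behind the grasp point.
Start: joints at [-1.139, 0.469, -0.049, 1.532, 0.024, 1.141, -0.082], TCP at [0.3, 0.605, 0.223] pointing down, gripper open.
Joint ranges: [-2.59, 2.59], [-0.33, 1.99], [-1.39, 1.29], [0.1, 2.45], [-1.04, 4.18], [0.21, 1.99], [-2.66, 2.66]. Speed limits (rad/s): [2.57, 2.57, 3.14, 3.14, 3.14, 3.14, 3.14].

INTERFACE

Orientations are given as a unit quaternion [w, x, y, z].
In Python, from rig import bot, imaging, get_obs gives the robot as it stands (bot), with the cameras (imaging) and the readings as plain functions.
- The arm moves only by the tool jog_arm, called after "Emit:" as name(argument=value, ...), one argument or row to a line, values as JSON. Schema: {"type":"object","properties":{"deltas":{"type":"object","properties":{"increments":{"type":"array","items":{"type":"array","items":{"type":"number"},"minItems":6,"maxItems":6},"minItems":1,"maxItems":12}},"additionalProperties":false,"required":["increments"]},"jaw":{"type":"number"},"only":{"type":"string"},"quiet":{"type":"boolean"},"lines":{"type":"string"}},"required":["deltas"],"additionalProperties":false}. deltas is an object whose key "increments" holds a list of rows, 1 to 12 of them, each of 6 numbers: dx, dy, dz in m, then a rotation vector rx, ry, rz in rad; each row shifts and turns the commanded pose from where the row before left it, along the tool's axes as they then stand; what a row does not reach is not made up. A row lasts 1/10 s, in which the tool goes at most 0.05 m and 0.15 rad, less where a joint would pass 70% of its speed; a pose out of reach is approached as far as the arm can. jaw is the finger opening in m, set as the call begins (left out keeps the last). The fingers move at their own pace and stop on an object; the grip force is fixed at half the most. Time passes only in rows, so rows that do not move let the fingers close. The tool returns the time, the measured TCP pose, the force, the opening and the grip force at its end. only (a regular expression) keeps the lines of the reply that match it, lines (a string "A,B") keeps lines A to B, and quiet returns only ok. Input that does not fit is refused with a message, and nothing moves.
- get_obs(): the state, without advancing time (a new reading comes with each control period).
- imaging.snapshot(name): name is "scene" or "top"; returns the picture (420x560x3 uint8, blue, green, red); there is no depth.
- imaging.camera_model(name): a dict with "K" (3x3 intrinsics, pixels), "pose" (4x4, takes a point from camera to world coordinates). Camera axes: x right, y down, z forward; pixel columns grow to the right and rows downward; lengths in m; the calibration is good to about 2 mm. A picture is of the moment at which its call begins. camera_model takes no time and is no camera call.
- bot.close_job(): hands the job in; it is judged then, once.
The state is a dict: "time_s": time; "joint_pos": joint angles; "qvel": joint speeds; "joint_efforts": joint torques, N m; "tcp_pos": TCP position; "ee_rot": TCP orientation; "force": force on the tool from outside, world axes, zero at the start; "wrist_torque": the same for the moment, N m; "finger_gap": finger opening in m; "grip_force": force on a finger pad.
Only numpy, scipy, OpenCV 4.12 (cv2) and the standard library are available. Lean on these libraries where they do the work, as an engineer would, in place of code of your own. Each camera call takes 0.05 s, during which the arm holds its last target. There are 200 camera calls.

TASK

Load the next batch into the paint shaker: roll its slatted shutter up until it stays open by itself, then draw the loading carriage out to its stop. With the carriage out, stand the big finished can from the carriage upright on the drip plate and stand every small paint tin from the bench upright on the carriage, in any order. Then slide the carriage fully home again, leaving the shutter up and the other things on the bench where they are.

Things in the scene. Friction and masses are not known exactly. Their poses are not given: they have to be found in the camera images.
- shaker: the paint shaker: green bench machine, two D-shaped side plates (inner faces at y = +-180 mm) with a slatted aluminium roller shutter between them in front. 380 deep, 390 wide, 240 mm high; fixed at a new place and yaw each time. Origin: centre of its underside; its front looks to its -x. The shutter's tracks are an arc about the line along y through its point (0, 0, 50 mm)
- shutter (a joint): how far the roller shutter is raised, rad: 0 shut, 1.70 fully open (slats gone back under the rear hood). The slats run at radius 165 mm about the line along the shaker's y, 50 mm high. Its weight (0.5 kg, about 3 N at the pull) drops it shut when let go below about 0.6 rad and carries it on open beyond about 1.0, where it stays. Starts at 0 to 0.2
- shutter_pull (a point): the shutter's black pull, a block at mid-width near the lower edge: 26 mm wide (shaker's y), 16 thick, sticking out 50 mm from the slats. This point is its middle, 197 mm from the arc's centre line, 0.122 rad above the level when shut (74 mm above the bench); it swings up to 247 mm high at 1.45 rad and on back. Pinch across its 26 mm from above; it can pivot between the pads
- carriage (a joint): how far the loading carriage is drawn out of the shaker's front, m: 0 fully home at its stop (start), 0.11 fully out at its stop; grows along the shaker's -x. Takes about 2.5 N to move and stays where it is left. Its grip is behind the shutter until that is raised
- carriage_floor (a point): centre of the top of the carriage's deck, axes as the shaker's. The carriage is a flat steel deck without a rim, 130 mm (x) by 340 mm (y), its top 29 mm above the bench. It holds four tins in one row along y, for example 75 mm apart. This point is at x = -40 mm of the shaker when home, -150 mm when out
- carriage_grip (a point): middle of the black upright grip block at the centre of the carriage's front: 26 mm wide (y), 22 mm thick (x); this point is 59 mm above the bench, the block's top 77 mm. It stands 105 mm in front of the carriage's centre
- tin1: small paint tin 1 of up to 4 alike (2 to 4 are present; None if absent): closed upright steel tin with dark label, diameter 56 mm, 68 mm tall, about 0.25 kg. Starts standing on the bench. Origin: centre of its underside, z up along its axis
- tin2: small paint tin 2 of up to 4 alike (2 to 4 are present; None if absent): closed upright steel tin with dark label, diameter 56 mm, 68 mm tall, about 0.25 kg. Starts standing on the bench. Origin: centre of its underside, z up along its axis
- tin3: small paint tin 3 of up to 4 alike (2 to 4 are present; None if absent): closed upright steel tin with dark label, diameter 56 mm, 68 mm tall, about 0.25 kg. Starts standing on the bench. Origin: centre of its underside, z up along its axis
- tin4: small paint tin 4 of up to 4 alike (2 to 4 are present; None if absent): closed upright steel tin with dark label, diameter 56 mm, 68 mm tall, about 0.25 kg. Starts standing on the bench. Origin: centre of its underside, z up along its axis
- bigcan: the finished big can, wider and taller than the small tins, with a wire handle folded down: diameter 66 mm, 105 mm tall, about 0.4 kg; starts standing on the carriage inside the shaker. Origin: centre of its underside, z up along its axis
- plate: flat square aluminium drip plate fixed on the bench, 160 mm square, 6 mm thick, no rim. Origin: centre of its underside
- hardener: bystander: tall round bottle with a red cap, diameter 60, 150 mm tall. Origin under its centre
- squeezer: bystander: white squeeze bottle with a pointed nozzle, diameter 52, 135 mm tall. Origin under its centre
- mixcup: bystander: clear mixing cup, diameter 66, 60 mm tall. Origin under its centre
- jar: bystander: squat amber jar with a black lid, diameter 56, 50 mm tall. Origin under its centre
- stirrer: bystander: flat aluminium stirring stick lying on the bench, 220 x 28 x 6 mm

How it is judged:
By the outcome, as a careful person would: the job done as asked, in the order asked, and still so for the second after the job is handed in, with the robot touching nothing.
Of tin1, tin2, tin3, tin4 only 2 to 4 are there at a start; the rules pass over those that are not, and their reading is None.
At some moment in a run one of tin1, tin2, tin3, tin4 may be knocked a few centimetres aside while the robot is not near it.
It also fails if it takes over 210 s, if anything falls off the work surface, if the arm or the gripper's body presses on something with over 40 N, if the wrist force passes 120 N, or if a joint passes its speed limit or range.

## Working session

There is one attempt and no reset: what is moved stays moved. The work goes in short steps, Python scripts to look and compute and a tool call to move; the robot and the scene stay as the last step left them, time stands still between calls to the robot, and variables do not carry over. Pictures are saved under pics/ and viewed, at most 14 in all, crops included, and the job is handed in when it is done.

```bash
ls; mkdir -p pics
```

Run:
```python
from rig import bot, imaging, get_obs
import cv2
for n in("scene","top"):
    cv2.imwrite(f"pics/{n}0.png",imaging.snapshot(n)); c=imaging.camera_model(n); print(n,c["K"],c["pose"])
o=get_obs(); print(o["time_s"],o["tcp_pos"],o["ee_rot"],o["finger_gap"],bot.pinch_z)
```

```text
pics
rig.py
scene [[459.3179903   0.        278.4583959]
 [  0.        459.3179903 212.0283568]
 [  0.          0.          1.       ]] [[ 0.12598292 -0.94443147  0.30360747  0.23406725]
 [-0.99200438 -0.12223517  0.03139866 -0.09476301]
 [ 0.00745762 -0.30513564 -0.9522797   1.06423464]
 [ 0.          0.          0.          1.        ]]
top [[415.64525435   0.         283.19565068]
 [  0.         415.64525435 210.95787406]
 [  0.           0.           1.        ]] [[ 0.01769073 -0.98510008  0.17106981  0.36378623]
 [-0.99981345 -0.01875609 -0.0046133  -0.05930206]
 [ 0.00775316 -0.17095628 -0.98524811  0.991752  ]
 [ 0.          0.          0.          1.        ]]
0.1 [0.29992675 0.60413992 0.22160271] [-1.51344003e-04  2.28348276e-01  9.73579132e-01 -8.45615076e-04] 0.08694678390532526 -0.0187
```

View pics/scene0.png

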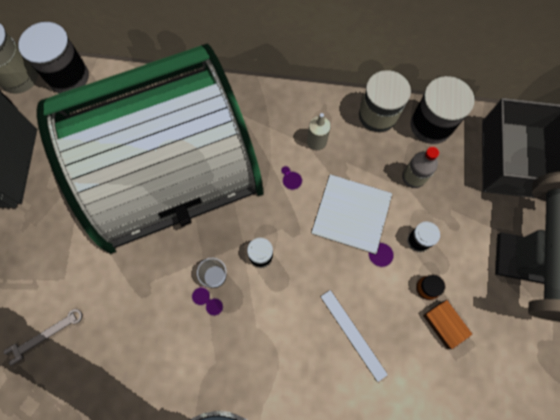

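View pics/top0.png

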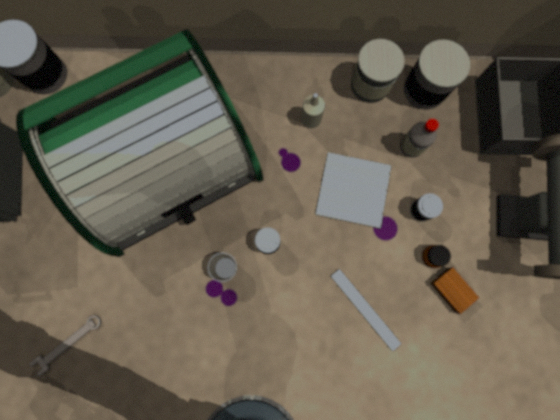

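Create h.py:
```python
import numpy as np, cv2
from rig import bot, imaging, get_obs
from scipy.spatial.transform import Rotation as R
def cam(n):
    c=imaging.camera_model(n); return np.array(c["K"]),np.array(c["pose"])
def ray(n,uv):
    K,P=cam(n); d=P[:3,:3]@np.linalg.solve(K,[uv[0],uv[1],1]); return P[:3,3],d
def onz(n,uv,z):
    o,d=ray(n,uv); return o+d*(z-o[2])/d[2]
def proj(n,X):
    K,P=cam(n); p=(np.atleast_2d(X)-P[:3,3])@P[:3,:3]@K.T; return p[:,:2]/p[:,2:]
def tri(us,ut):
    A=[];b=[]
    for n,u in(("scene",us),("top",ut)):
        o,d=ray(n,u); d=d/np.linalg.norm(d); M=np.eye(3)-np.outer(d,d); A.append(M); b.append(M@o)
    return np.linalg.lstsq(np.vstack(A),np.hstack(b),rcond=None)[0]
def crop(img,x0,y0,x1,y1,s,name):
    c=cv2.resize(img[y0:y1,x0:x1],None,fx=s,fy=s,interpolation=cv2.INTER_CUBIC); cv2.imwrite("pics/"+name,c)
```

Run:
```python
from h import *
a=cv2.imread("pics/top0.png"); crop(a,10,20,276,220+45,2.4,"c1.png") 
a=cv2.convertScaleAbs(cv2.imread("pics/top0.png"),alpha=1.6,beta=20)
crop(a,10,20,276,262,2.4,"c1.png")
```

```text
(no output)
```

View pics/c1.png

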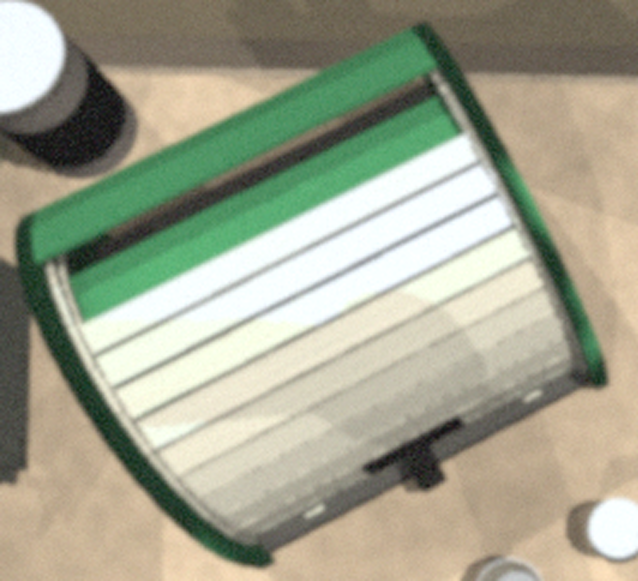

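Add to h.py:
```python
def sh2w(p,X):
    X=np.atleast_2d(X); c,s=np.cos(p[2]),np.sin(p[2])
    return np.c_[p[0]+c*X[:,0]-s*X[:,1],p[1]+s*X[:,0]+c*X[:,1],X[:,2]]
```

Run:
```python
from h import *
from scipy.optimize import least_squares
a=onz("top",(261.5,179),.05);b=onz("top",(121.7,254),.05)
yv=b-a; yaw=np.arctan2(-yv[0],yv[1]); print(a,b,np.linalg.norm(yv),yaw)
m=(a+b)/2; p0=[m[0]+.19*np.cos(yaw),m[1]+.19*np.sin(yaw),yaw]; print(p0)
# silhouette fit: green/dark-green mask IoU of the shaker hull
def hull(n,p):
    t=np.linspace(0,np.pi,40); pts=[(-.19*np.cos(q),y,.05+.19*np.sin(q)) for q in t for y in(-.195,.195)]
    pts+=[(x,y,0) for x in(-.19,.19) for y in(-.195,.195)]
    return cv2.convexHull(proj(n,sh2w(p,pts)).astype(np.float32))[:,0]
I={n:cv2.imread(f"pics/{n}0.png").astype(float) for n in("scene","top")}
G={}
for n in I:
    im=I[n]; g=((im[...,1]>im[...,2]*1.35+3)&(im[...,1]>im[...,0]*1.1)).astype(np.uint8)
    k=cv2.connectedComponents(g)[1]; G[n]=g
    lab=[l for l in range(1,k.max()+1) if (k==l).sum()>150]; G[n]=np.isin(k,lab).astype(np.uint8)
    G[n]=cv2.convexHull(np.argwhere(G[n])[:,::-1].astype(np.int32))[:,0].astype(float)
def mask(h):
    m=np.zeros((420*4,560*4),np.uint8); cv2.fillConvexPoly(m,np.round(h*4+1.5).astype(np.int32),1); return m
T={n:mask(G[n]) for n in I}
from scipy.optimize import minimize
def cost(p): return sum((T[n]!=mask(hull(n,p))).sum() for n in I)/T["top"].sum()
r=minimize(cost,p0,method="Nelder-Mead",options=dict(initial_simplex=np.array([p0]+[np.add(p0,d) for d in([.01,0,0],[0,.01,0],[0,0,.05])]),maxiter=200))
print(r.x,r.fun); p=r.x
out=[]
for n in I:
    im=cv2.convertScaleAbs(I[n].astype(np.uint8),alpha=1.5)[0:290,0:285]; im=cv2.resize(im,None,fx=1.4*1,fy=1.4); 
    cv2.polylines(im,[np.round(hull(n,p)*1.4).astype(int)],True,(0,0,255),1)
    for ph in (0,.1,.2):
        a=ph+.122; q=proj(n,sh2w(p,[(-.165*np.cos(a)-.05*np.cos(a),0,.05+.215*np.sin(a))]))[0]
        cv2.circle(im,tuple(np.round(q*1.4).astype(int)),2,(255,0,255),-1); print(n,ph,q)
    out.append(im)
cv2.imwrite("pics/ov.png",np.hstack(out))
```

```text
[ 0.60189796 -0.01183566  0.05      ] [0.42200116 0.29823387 0.05      ] 0.3584772978360698 0.5257200817828873
[np.float64(0.676292491204516), np.float64(0.23854794066502522), np.float64(0.5257200817828873)]
[0.68324304 0.2483061  0.51813173] 0.05256487101880392
scene 0 [184.8410834  222.45818974]
scene 0.1 [182.49884165 218.24101777]
scene 0.2 [179.79645774 213.07033308]
top 0 [190.26482002 220.25551056]
top 0.1 [187.43888429 217.33637715]
top 0.2 [184.09484444 213.46589274]
```

View pics/ov.png

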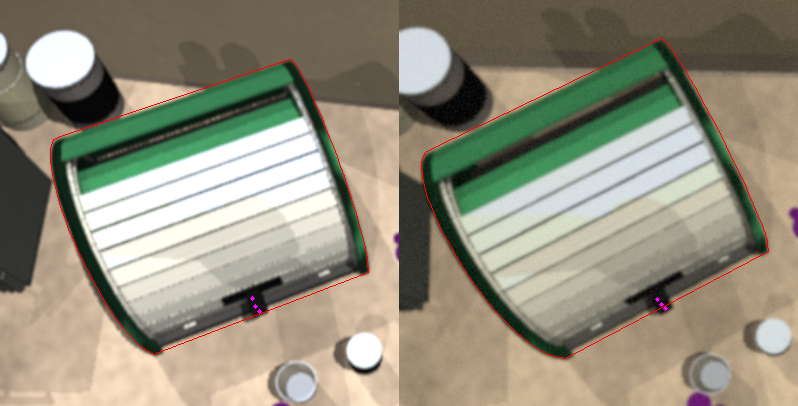

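Add to h.py:
```python
SH=[0.6832,0.2483,0.5181]
def go(*pts,yaw=None):
    """pts: TCP targets in world; print yaw turn (tool rz) then tool-frame deltas between successive points"""
    o=get_obs(); q=o["ee_rot"]; Rm=R.from_quat([q[1],q[2],q[3],q[0]]); M=Rm.as_matrix()
    ty=np.arctan2(M[1,1],M[0,1]); print("t %.1f tcp"%o["time_s"],np.round(o["tcp_pos"],4),"yawY %.3f"%ty,"tilt",np.round(M[:,2],3),"gap %.4f"%o["finger_gap"])
    if yaw is None: yaw=ty
    d=(yaw-ty+np.pi/2)%np.pi-np.pi/2; print("turn rz %.3f (or %.3f)"%(-d,-d+np.pi*np.sign(d)))
    c=np.array(o["tcp_pos"]); cy,sy=np.cos(ty+d),np.sin(ty+d)
    # tool y=(cy,sy,0), z=(0,0,-1), x=y×z
    Y=np.array([cy,sy,0]);Z=np.array([0,0,-1.]);X=np.cross(Y,Z)
    for p in pts:
        v=np.array(p)-c; print(np.round(p,4),"->",np.round([v@X,v@Y,v@Z],4)); c=np.array(p)
```

Run:
```python
from h import *
y=SH[2]+np.pi/2
pt=lambda a:sh2w(SH,[(-.197*np.cos(a),0,.05+.197*np.sin(a)-.0187)])[0]
a=pt(.14)
go([.3,.604,.27],[a[0],a[1],.27],a,yaw=y)
for z,uv in((.068,(267,240)),(.068,(428,207))): print(onz("top",uv,z))
print(tri((260,247),(267,240)),tri((425,232),(428,207)))
```

```text
t 0.1 tcp [0.2999 0.6041 0.2216] yawY 1.110 tilt [-0.001 -0.002 -1.   ] gap 0.0869
turn rz -0.979 (or 2.163)
[0.3   0.604 0.27 ] -> [ 0.     -0.0002 -0.0484]
[0.5137 0.1517 0.27  ] -> [ 0.0383 -0.4988  0.    ]
[0.5137 0.1517 0.0588] -> [0.     0.     0.2112]
[ 0.45782804 -0.02871023  0.068     ]
[ 0.53952391 -0.39149801  0.068     ]
[ 0.45316737 -0.03255948  0.11872108] [ 0.53370966 -0.38079959  0.10597336]
```

Emit:
jog_arm(
  deltas={"increments": [[0,0,-0.048,0,0,0],[0,0,0,0,0,-0.14],[0,0,0,0,0,-0.14],[0,0,0,0,0,-0.14],[0,0,0,0,0,-0.14],[0,0,0,0,0,-0.14],[0,0,0,0,0,-0.14],[0,0,0,0,0,-0.139]]},
)

```text
time_s: 0.9
tcp_pos: [0.3, 0.6043, 0.2699]
ee_rot: [-0.0, -0.259, 0.966, -0.0]
force: [-1.0, -0.4, 0.3]
finger_gap: 0.0871
grip_force: 0.0
```

Emit:
jog_arm(
  deltas={"increments": [[0.004,-0.05,0,0,0,0],[0.004,-0.05,0,0,0,0],[0.004,-0.05,0,0,0,0],[0.004,-0.05,0,0,0,0],[0.004,-0.05,0,0,0,0],[0.004,-0.05,0,0,0,0],[0.004,-0.05,0,0,0,0],[0.004,-0.05,0,0,0,0],[0.003,-0.05,0,0,0,0],[0.003,-0.0488,0,0,0,0],[0,0,0,0,0,0]]},
  jaw=0.06,
)

```text
time_s: 2.0
tcp_pos: [0.5164, 0.1452, 0.2702]
ee_rot: [-0.0, -0.25, 0.968, -0.002]
force: [-0.5, 0.5, 0.0]
finger_gap: 0.06
grip_force: 0.0
```

Run:
```python
from h import *
y=SH[2]+np.pi/2
a=sh2w(SH,[(-.197*np.cos(.14),0,.05+.197*np.sin(.14)-.0187)])[0]
go([a[0],a[1],.27],a,yaw=y)
cv2.imwrite("pics/s1.png",imaging.snapshot("scene"))
```

```text
t 2.0 tcp [0.5164 0.1452 0.2702] yawY 2.076 tilt [ 0.001 -0.004 -1.   ] gap 0.0600
turn rz -0.013 (or 3.129)
[0.5137 0.1517 0.27  ] -> [-0.0009  0.0069  0.0002]
[0.5137 0.1517 0.0588] -> [0.     0.     0.2112]
```

View pics/s1.png

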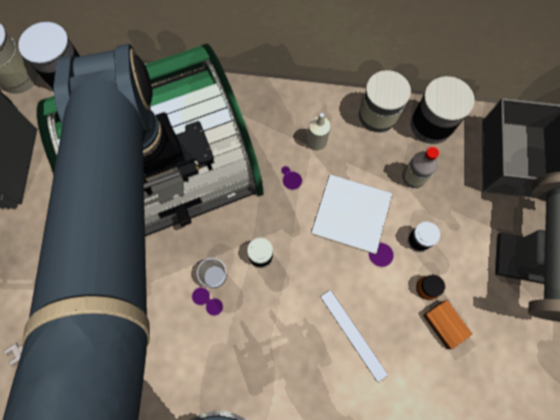

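```bash
python3 -c "
from h import *
print(proj('scene',[.5164,.1452,.27]))"
```

```text
[[165.79049719 183.03584299]]
```

Emit:
jog_arm(
  deltas={"increments": [[-0.001,0.007,0.03,0,0,-0.013],[0,0,0.05,0,0,0],[0,0,0.05,0,0,0],[0,0,0.04,0,0,0],[0,0,0.03,0,0,0],[0,0,0.011,0,0,0],[0,0,0,0,0,0]]},
)

```text
time_s: 2.75
tcp_pos: [0.5096, 0.1612, 0.0583]
ee_rot: [-0.002, -0.263, 0.965, 0.0]
force: [0.1, 0.6, -0.2]
finger_gap: 0.0601
grip_force: 0.0
```

Run:
```python
from h import *
a=sh2w(SH,[(-.197*np.cos(.14),0,.05+.197*np.sin(.14)-.0187)])[0]
go(a,yaw=SH[2]+np.pi/2)
crop(imaging.snapshot("top"),100,130,300,280,3,"s2.png")
```

```text
t 2.8 tcp [0.5096 0.1612 0.0583] yawY 2.104 tilt [-0.003 -0.001 -1.   ] gap 0.0601
turn rz 0.015 (or -3.127)
[0.5137 0.1517 0.0588] -> [ 0.0011 -0.0102 -0.0005]
```

View pics/s2.png

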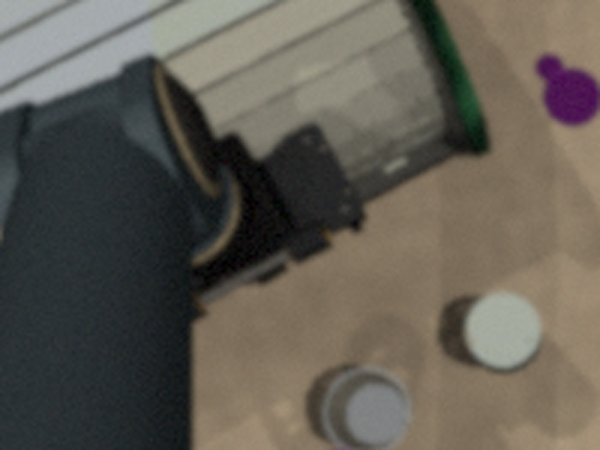

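Emit:
jog_arm(
  deltas={"increments": [[0,0,0,0,0,0],[0,0,0,0,0,0],[0,0,0,0,0,0]]},
)

```text
time_s: 3.1
tcp_pos: [0.5118, 0.1607, 0.0608]
ee_rot: [0.001, -0.262, 0.965, 0.0]
force: [0.0, 0.1, 0.1]
finger_gap: 0.0603
grip_force: 0.0
```

Run:
```python
from h import *
a=sh2w(SH,[(-.197*np.cos(.14),0,.05+.197*np.sin(.14)-.0187)])[0]
go(a,yaw=SH[2]+np.pi/2)
```

```text
t 3.1 tcp [0.5118 0.1607 0.0608] yawY 2.102 tilt [ 0.002  0.001 -1.   ] gap 0.0603
turn rz 0.013 (or -3.129)
[0.5137 0.1517 0.0588] -> [ 0.0028 -0.0087  0.0021]
```

Emit:
jog_arm(
  deltas={"increments": [[0.003,-0.0085,0.001,0,0,0.013],[0,0,0,0,0,0],[0,0,0,0,0,0]]},
)

```text
time_s: 3.4
tcp_pos: [0.5129, 0.1508, 0.0586]
ee_rot: [0.0, -0.256, 0.967, -0.0]
force: [0.9, 0.2, 0.9]
finger_gap: 0.0601
grip_force: 0.0
```

Emit:
jog_arm(
  deltas={"increments": [[0,0,0,0,0,0],[0,0,0,0,0,0],[0,0,0,0,0,0],[0,0,0,0,0,0],[0,0,0,0,0,0]]},
  jaw=0.015,
)

```text
time_s: 3.9
tcp_pos: [0.5127, 0.1516, 0.0585]
ee_rot: [-0.0, -0.256, 0.967, 0.0]
force: [0.2, 0.2, 1.0]
finger_gap: 0.0279
grip_force: 0.0
```

```bash
python3 - <<'E'
from h import *
a=sh2w(SH,[(-.197*np.cos(.14),0,.05+.197*np.sin(.14)-.0187)])[0]
go(a,yaw=SH[2]+np.pi/2)
p=np.array(get_obs()["tcp_pos"]); c,s=np.cos(SH[2]),np.sin(SH[2]); v=p[:2]-SH[:2]
x=c*v[0]+s*v[1]; y=-s*v[0]+c*v[1]; z=p[2]+.0187-.05; r=np.hypot(x,z); a=np.arctan2(z,-x); print("sh",x,y,r,a)
t=np.arange(a,1.62,.1); X=-r*np.cos(t);Z=r*np.sin(t)
for i in range(len(t)-1): print("[%.3f,0,%.3f,0,0,0],"%(-(X[i+1]-X[i]),-(Z[i+1]-Z[i])),end="")
E
```

```text
t 3.9 tcp [0.5127 0.1516 0.0585] yawY 2.089 tilt [-0.  0. -1.] gap 0.0279
turn rz 0.000 (or -3.141)
[0.5137 0.1517 0.0588] -> [-0.001  -0.0004 -0.0003]
sh -0.1960495192007775 0.00040510113560265903 0.1979282346744593 0.13789094603099028
[-0.004,0,-0.019,0,0,0],[-0.006,0,-0.019,0,0,0],[-0.007,0,-0.018,0,0,0],[-0.009,0,-0.017,0,0,0],[-0.011,0,-0.016,0,0,0],[-0.013,0,-0.015,0,0,0],[-0.014,0,-0.014,0,0,0],[-0.015,0,-0.012,0,0,0],[-0.017,0,-0.011,0,0,0],[-0.018,0,-0.009,0,0,0],[-0.018,0,-0.007,0,0,0],[-0.019,0,-0.006,0,0,0],[-0.019,0,-0.004,0,0,0],[-0.020,0,-0.002,0,0,0],
```

Emit:
jog_arm(
  deltas={"increments": [[0,0,0,0,0,0],[0,0,0,0,0,0],[0,0,0,0,0,0]]},
)

```text
time_s: 4.2
tcp_pos: [0.5123, 0.1521, 0.0585]
ee_rot: [-0.0, -0.256, 0.967, 0.0]
force: [-1.7, 2.8, 0.1]
finger_gap: 0.026
grip_force: 30.0
```

Emit:
jog_arm(
  deltas={"increments": [[-0.004,0,-0.019,0,0,0],[-0.006,0,-0.019,0,0,0],[-0.007,0,-0.018,0,0,0],[-0.009,0,-0.017,0,0,0],[-0.011,0,-0.016,0,0,0],[-0.013,0,-0.015,0,0,0],[-0.014,0,-0.014,0,0,0]]},
)

```text
time_s: 4.9
tcp_pos: [0.5646, 0.1823, 0.1758]
ee_rot: [-0.005, -0.256, 0.967, -0.0]
force: [-6.1, -0.1, -0.3]
finger_gap: 0.0259
grip_force: 30.0
```

Emit:
jog_arm(
  deltas={"increments": [[-0.015,0,-0.012,0,0,0],[-0.017,0,-0.011,0,0,0],[-0.018,0,-0.009,0,0,0],[-0.018,0,-0.007,0,0,0],[-0.019,0,-0.006,0,0,0],[-0.019,0,-0.004,0,0,0],[-0.02,0,-0.002,0,0,0],[0,0,0,0,0,0]]},
)

```text
time_s: 5.7
tcp_pos: [0.6789, 0.2482, 0.2275]
ee_rot: [0.001, -0.257, 0.966, 0.001]
force: [-0.6, 3.9, 1.0]
finger_gap: 0.0256
grip_force: 30.0
```

Emit:
jog_arm(
  deltas={"increments": [[0,0,0,0,0,0],[0,0,0,0,0,0],[0,0,-0.02,0,0,0],[0,0,-0.04,0,0,0],[0,0,-0.04,0,0,0],[0,0,0,0,0,0]]},
  jaw=0.08,
)

```text
time_s: 6.3
tcp_pos: [0.6801, 0.2446, 0.3351]
ee_rot: [0.006, -0.255, 0.967, 0.0]
force: [0.3, -0.1, 1.7]
finger_gap: 0.0657
grip_force: 0.0
```

Run:
```python
from h import *
go([.5,-.15,.33],yaw=SH[2]+np.pi/2)
```

```text
t 6.3 tcp [0.6801 0.2446 0.3351] yawY 2.087 tilt [ 0.012  0.003 -1.   ] gap 0.0657
turn rz -0.002 (or 3.140)
[ 0.5  -0.15  0.33] -> [ 0.3519 -0.2536  0.0051]
```

Emit:
jog_arm(
  deltas={"increments": [[0.04,-0.028,0,0,0,0],[0.04,-0.028,0,0,0,0],[0.04,-0.028,0,0,0,0],[0.04,-0.028,0,0,0,0],[0.04,-0.028,0,0,0,0],[0.04,-0.028,0,0,0,0],[0.04,-0.028,0,0,0,0],[0.04,-0.028,0,0,0,0],[0.032,-0.03,0,0,0,0],[0,0,0,0,0,0]]},
)

```text
time_s: 7.3
tcp_pos: [0.4936, -0.1578, 0.3276]
ee_rot: [-0.001, -0.249, 0.968, -0.002]
force: [0.5, 0.9, -0.1]
finger_gap: 0.08
grip_force: 0.0
```

Run:
```python
from h import *
a=imaging.snapshot("scene"); b=imaging.snapshot("top"); cv2.imwrite("pics/sc3.png",a);cv2.imwrite("pics/tp3.png",b)
f=lambda i:cv2.resize(cv2.convertScaleAbs(i[20:300,0:270],alpha=1.6,beta=15),None,fx=1.48,fy=1.48,interpolation=cv2.INTER_CUBIC)
cv2.imwrite("pics/m3.png",np.hstack([f(a),f(b)]))
```

```text
(no output)
```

View pics/m3.png

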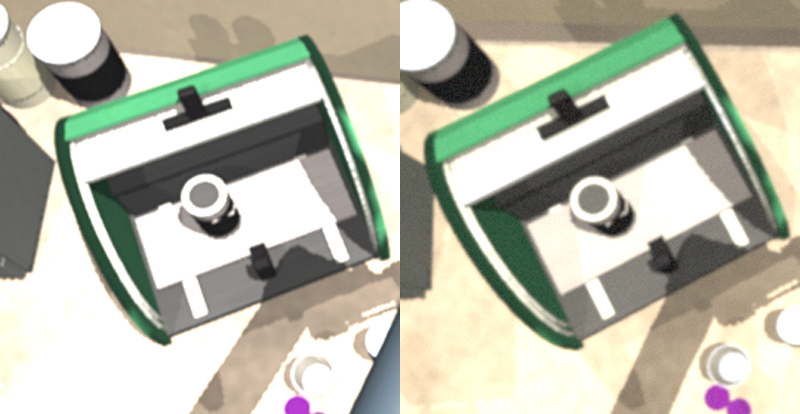

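Run:
```python
from h import *
def w2sh(X): 
    c,s=np.cos(SH[2]),np.sin(SH[2]); v=np.array(X)[:2]-SH[:2]; return np.round([c*v[0]+s*v[1],-s*v[0]+c*v[1]],4)
for n,u in(("scene",(139.2,153)),("top",(131.8,155))): p=onz(n,u,.134); print(p,w2sh(p))
for n,u in(("scene",(177,189)),("top",(175,189))): p=onz(n,u,.077); print(p,w2sh(p))
g=sh2w(SH,[(-.145,0,.043)])[0]; f=sh2w(SH,[(-.255,0,.043)])[0]
go([f[0],f[1],.33],[f[0],f[1],.24],[g[0],g[1],.24],g,f,yaw=SH[2]+np.pi/2)
```

```text
[0.62714983 0.25877116 0.134     ] [-0.0435  0.0369]
[0.62798421 0.26252395 0.134     ] [-0.0409  0.0397]
[0.57392935 0.17517748 0.077     ] [-0.1311 -0.0094]
[0.56811223 0.18068007 0.077     ] [-0.1335 -0.0018]
t 7.4 tcp [ 0.4963 -0.1512  0.3274] yawY 2.085 tilt [-0. -0. -1.] gap 0.0802
turn rz -0.004 (or 3.137)
[0.4617 0.122  0.33  ] -> [-0.1052  0.2545 -0.0026]
[0.4617 0.122  0.24  ] -> [0.   0.   0.09]
[0.5572 0.1765 0.24  ] -> [-0.11  0.    0.  ]
[0.5572 0.1765 0.043 ] -> [0.    0.    0.197]
[0.4617 0.122  0.043 ] -> [ 0.11 -0.    0.  ]
```

Emit:
jog_arm(
  deltas={"increments": [[-0.03,0.036,0,0,0,0],[-0.03,0.036,0,0,0,0],[-0.03,0.036,0,0,0,0],[-0.03,0.036,0,0,0,0],[-0.03,0.036,0,0,0,0],[-0.03,0.036,0,0,0,0],[-0.025,0.026,0,0,0,0],[-0.01,0.0125,0,0,0,0],[0,0,0,0,0,0],[0,0,0,0,0,0]]},
  jaw=0.06,
)

```text
time_s: 8.4
tcp_pos: [0.5582, 0.1768, 0.3272]
ee_rot: [-0.001, -0.256, 0.967, -0.001]
force: [0.6, -0.5, 0.1]
finger_gap: 0.0598
grip_force: 0.0
```

Run:
```python
from h import *
g=sh2w(SH,[(-.143,0,.043)])[0]
go([g[0],g[1],.33],g,yaw=SH[2]+np.pi/2)
```

```text
t 8.4 tcp [0.5582 0.1768 0.3272] yawY 2.088 tilt [-0.001 -0.002 -1.   ] gap 0.0598
turn rz -0.001 (or 3.141)
[0.559  0.1775 0.33  ] -> [-0.001   0.0002 -0.0028]
[0.559  0.1775 0.043 ] -> [0.    0.    0.287]
```

Emit:
jog_arm(
  deltas={"increments": [[0,0,0.05,0,0,0],[0,0,0.05,0,0,0],[0,0,0.05,0,0,0],[0,0,0.05,0,0,0],[0,0,0.045,0,0,0],[0,0,0.025,0,0,0],[0,0,0.014,0,0,0],[0,0,0,0,0,0],[0,0,0,0,0,0]]},
)

```text
time_s: 9.3
tcp_pos: [0.5597, 0.1775, 0.0449]
ee_rot: [0.001, -0.256, 0.967, -0.0]
force: [-0.5, 1.0, -0.6]
finger_gap: 0.0601
grip_force: 0.0
```

Emit:
jog_arm(
  deltas={"increments": [[0,0,0,0,0,0],[0,0,0,0,0,0],[0,0,0,0,0,0],[0,0,0,0,0,0],[0,0,0,0,0,0],[0,0,0,0,0,0],[0,0,0,0,0,0],[0,0,0,0,0,0]]},
  jaw=0.015,
)

```text
time_s: 10.1
tcp_pos: [0.5584, 0.1786, 0.0437]
ee_rot: [-0.0, -0.256, 0.967, 0.0]
force: [-2.0, 1.4, 3.3]
finger_gap: 0.0258
grip_force: 30.0
```

Emit:
jog_arm(
  deltas={"increments": [[0.004,0,0,0,0,0],[0.008,0,0,0,0,0],[0.012,0,0,0,0,0],[0.012,0,0,0,0,0],[0.012,0,0,0,0,0],[0.012,0,0,0,0,0],[0.012,0,0,0,0,0],[0.012,0,0,0,0,0],[0.011,0,0,0,0,0],[0.008,0,0,0,0,0],[0.005,0,0,0,0,0],[0.003,0,0,0,0,0]]},
)

```text
time_s: 11.3
tcp_pos: [0.463, 0.1237, 0.0437]
ee_rot: [0.002, -0.256, 0.967, 0.0]
force: [5.7, 7.0, -6.0]
finger_gap: 0.0256
grip_force: 30.0
```

Emit:
jog_arm(
  deltas={"increments": [[0.002,0,0,0,0,0],[0.002,0,0,0,0,0],[0,0,0,0,0,0]]},
)

```text
time_s: 11.6
tcp_pos: [0.463, 0.1237, 0.0438]
ee_rot: [0.005, -0.257, 0.967, 0.001]
force: [10.2, 8.0, -9.2]
finger_gap: 0.0258
grip_force: 30.0
```

Emit:
jog_arm(
  deltas={"increments": [[0,0,0,0,0,0],[0,0,0,0,0,0],[0,0,-0.02,0,0,0],[0,0,-0.05,0,0,0],[0,0,-0.05,0,0,0],[0,0,-0.05,0,0,0],[0,0,-0.05,0,0,0],[0,0,-0.04,0,0,0]]},
  jaw=0.085,
)

```text
time_s: 12.4
tcp_pos: [0.4579, 0.1197, 0.3059]
ee_rot: [-0.0, -0.255, 0.967, -0.0]
force: [0.6, 0.9, -0.2]
finger_gap: 0.0804
grip_force: 0.0
```

Emit:
jog_arm(
  deltas={"increments": [[0.01,-0.05,0,0,0,0],[0.01,-0.05,0,0,0,0],[0.01,-0.05,0,0,0,0],[0.01,-0.05,0,0,0,0],[0,0,0,0,0,0],[0,0,0,0,0,0]]},
)

```text
time_s: 13.0
tcp_pos: [0.5204, -0.0705, 0.3024]
ee_rot: [-0.002, -0.254, 0.967, 0.0]
force: [-0.5, 1.0, -0.4]
finger_gap: 0.0846
grip_force: 0.0
```

```bash
python3 - <<'E'
from h import *
a=imaging.snapshot("scene"); b=imaging.snapshot("top"); cv2.imwrite("pics/sc4.png",a);cv2.imwrite("pics/tp4.png",b)
f=lambda i:cv2.resize(cv2.convertScaleAbs(i[110:310,70:300],alpha=1.4,beta=10),None,fx=1.73,fy=2.5,interpolation=cv2.INTER_CUBIC)
f=lambda i:cv2.resize(cv2.convertScaleAbs(i[110:300,90:290],alpha=1.3,beta=10),None,fx=2,fy=2,interpolation=cv2.INTER_CUBIC)
cv2.imwrite("pics/m4.png",np.hstack([f(a),f(b)]))
E
```

```text
(no output)
```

View pics/m4.png

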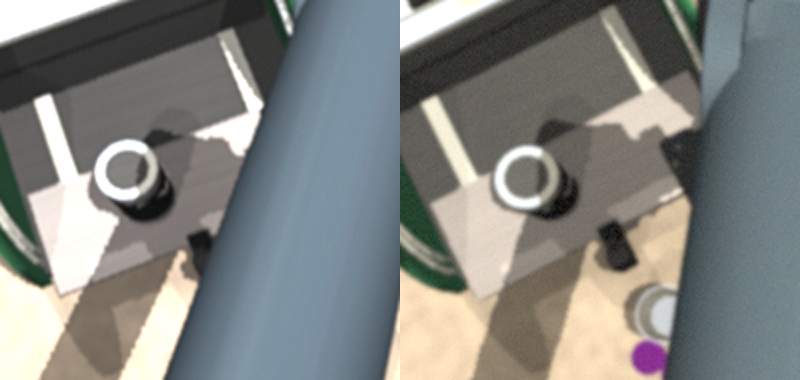

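View pics/tp4.png

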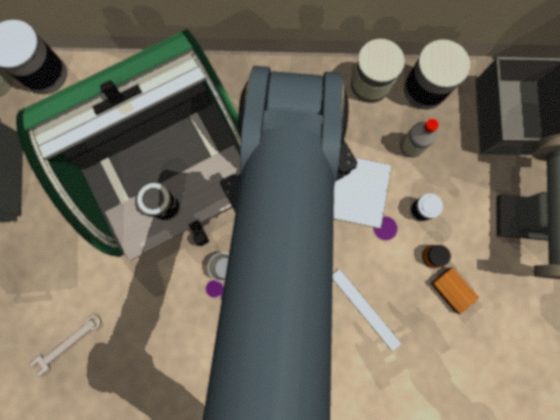

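Run:
```python
from h import *
def w2sh(X): 
    c,s=np.cos(SH[2]),np.sin(SH[2]); v=np.array(X)[:2]-SH[:2]; return np.round([c*v[0]+s*v[1],-s*v[0]+c*v[1]],4)
for n,u in(("scene",(153.5,196)),("top",(153.5,200))): p=onz(n,u,.134); print("can",p,w2sh(p))
for n,roi in(("scene",(305,170,400,260)),("top",(310,145,398,235))):
    im=cv2.imread(f"pics/{n}0.png"); x0,y0,x1,y1=roi; c=im[y0:y1,x0:x1].astype(int)
    hsv=cv2.cvtColor(im[y0:y1,x0:x1],cv2.COLOR_BGR2HSV); m=((c[...,0]>c[...,2]-8)&(c.max(2)>90)).astype(np.uint8)
    k,l,st,ce=cv2.connectedComponentsWithStats(m); i=1+st[1:,4].argmax()
    pts=np.argwhere(l==i)[:,::-1].astype(np.float32)
    r=cv2.minAreaRect(pts); q=cv2.boxPoints(r)+[x0,y0]; W=np.array([onz(n,v,.006) for v in q]); print(n,"plate",W.mean(0)[:2],np.linalg.norm(np.diff(W,axis=0),axis=1),np.arctan2(*(W[1]-W[0])[1::-1]))
    for nm,(u,v) in dict(A=dict(scene=(260,250),top=(267,240))[n],B=dict(scene=(425,234),top=(428,207))[n]).items() if 0 else [("A",dict(scene=(260,250),top=(267,240))[n]),("B",dict(scene=(426,234),top=(429,206))[n])]:
        w=im[v-22:v+22,u-22:u+22].astype(int); m=(w.min(2)>115).astype(np.uint8)
        k,l,st,ce=cv2.connectedComponentsWithStats(m); i=1+st[1:,4].argmax(); (cx,cy),rad=cv2.minEnclosingCircle(np.argwhere(l==i)[:,::-1].astype(np.float32))
        print(n,nm,st[i],round(rad,1),onz(n,(cx+u-22,cy+v-22),.068)[:2],onz(n,ce[i]+[u-22,v-22],.068)[:2])
p=sh2w(SH,[(-.152,.038,.088)])[0]
go([p[0],p[1],.3],p,yaw=SH[2]+np.pi/2)
```

```text
can [0.53205685 0.20643091 0.134     ] [-0.152   0.0385]
can [0.53087699 0.20928622 0.134     ] [-0.1517  0.0415]
scene plate [ 0.59168303 -0.23831586] [0.16353728 0.16881391 0.16152954] -0.18219642388357085
scene A [  9   0  35  36 810] 21.9 [ 0.47104587 -0.04818642] [ 0.46584391 -0.04391719]
scene B [ 11   6  33  38 828] 21.6 [ 0.53259637 -0.41191168] [ 0.54516886 -0.41281304]
top plate [ 0.59031266 -0.23504653] [0.16182723 0.16562643 0.16121722] -0.18966418194294501
top A [ 10   9  26  25 486] 12.6 [ 0.45933122 -0.02974411] [ 0.45972931 -0.02954445]
top B [ 12   9  24  25 471] 12.8 [ 0.54424788 -0.39737576] [ 0.54457945 -0.39780245]
t 13.1 tcp [ 0.5207 -0.0677  0.3028] yawY 2.090 tilt [-0.002  0.001 -1.   ] gap 0.0854
turn rz 0.001 (or -3.140)
[0.5323 0.206  0.3   ] -> [-0.1457  0.2321  0.0028]
[0.5323 0.206  0.088 ] -> [0.    0.    0.212]
```

Emit:
jog_arm(
  deltas={"increments": [[-0.025,0.04,0,0,0,0],[-0.025,0.04,0,0,0,0],[-0.025,0.04,0,0,0,0],[-0.025,0.04,0,0,0,0],[-0.025,0.04,0,0,0,0],[-0.021,0.034,0,0,0,0],[0,0,0,0,0,0],[0,0,0,0,0,0]]},
  jaw=0.087,
)

```text
time_s: 13.9
tcp_pos: [0.5311, 0.209, 0.3031]
ee_rot: [-0.001, -0.259, 0.966, -0.0]
force: [0.5, -1.2, -0.5]
finger_gap: 0.0872
grip_force: 0.0
```

Run:
```python
from h import *
p=sh2w(SH,[(-.152,.0395,.088)])[0]
go([p[0],p[1],.3],p,yaw=SH[2]+np.pi/2)
```

```text
t 13.9 tcp [0.5311 0.209  0.3031] yawY 2.094 tilt [-0.001 -0.001 -1.   ] gap 0.0872
turn rz 0.005 (or -3.137)
[0.5316 0.2073 0.3   ] -> [ 0.0004 -0.0016  0.0031]
[0.5316 0.2073 0.088 ] -> [0.    0.    0.212]
```

Emit:
jog_arm(
  deltas={"increments": [[0,-0.0015,0.04,0,0,0],[0,0,0.04,0,0,0],[0,0,0.04,0,0,0],[0,0,0.035,0,0,0],[0,0,0.03,0,0,0],[0,0,0.02,0,0,0],[0,0,0.01,0,0,0],[0,0,0,0,0,0],[0,0,0,0,0,0]]},
)

```text
time_s: 14.8
tcp_pos: [0.534, 0.2054, 0.0895]
ee_rot: [0.001, -0.256, 0.967, 0.0]
force: [-0.2, -0.0, -0.2]
finger_gap: 0.0869
grip_force: 0.0
```

Emit:
jog_arm(
  deltas={"increments": [[0,0,0,0,0,0],[0,0,0,0,0,0],[0,0,0,0,0,0],[0,0,0,0,0,0],[0,0,0,0,0,0],[0,0,0,0,0,0]]},
  jaw=0.05,
)

```text
time_s: 15.4
tcp_pos: [0.5329, 0.2082, 0.0896]
ee_rot: [0.001, -0.257, 0.966, 0.001]
force: [-3.8, 4.8, 6.1]
finger_gap: 0.0657
grip_force: 30.0
```

Emit:
jog_arm(
  deltas={"increments": [[0,0,-0.01,0,0,0],[0,0,-0.03,0,0,0],[0,0,-0.05,0,0,0],[0,0,-0.05,0,0,0],[0,0,-0.05,0,0,0],[0,0,-0.03,0,0,0],[0,0,-0.01,0,0,0],[0,0,0,0,0,0],[0,0,0,0,0,0]]},
)

```text
time_s: 16.3
tcp_pos: [0.5321, 0.2046, 0.3157]
ee_rot: [-0.003, -0.256, 0.967, -0.001]
force: [-0.9, -0.0, -4.2]
finger_gap: 0.0655
grip_force: 30.0
```

Run:
```python
from h import *
go([.591,-.237,.319],[.591,-.237,.068],yaw=SH[2]+np.pi/2)
```

```text
t 16.3 tcp [0.5321 0.2046 0.3157] yawY 2.089 tilt [-0.005 -0.002 -1.   ] gap 0.0655
turn rz -0.000 (or 3.141)
[ 0.591 -0.237  0.319] -> [ 0.1676 -0.4128 -0.0033]
[ 0.591 -0.237  0.068] -> [0.    0.    0.251]
```

Emit:
jog_arm(
  deltas={"increments": [[0.008,-0.02,0,0,0,0],[0.016,-0.04,0,0,0,0],[0.018,-0.045,0,0,0,0],[0.018,-0.045,0,0,0,0],[0.018,-0.045,0,0,0,0],[0.018,-0.045,0,0,0,0],[0.018,-0.045,0,0,0,0],[0.018,-0.045,0,0,0,0],[0.016,-0.04,0,0,0,0],[0.012,-0.028,0,0,0,0],[0.007,-0.015,0,0,0,0],[0,0,0,0,0,0]]},
)

```text
time_s: 17.5
tcp_pos: [0.5914, -0.2385, 0.3158]
ee_rot: [-0.002, -0.254, 0.967, 0.001]
force: [-0.5, 0.9, -4.5]
finger_gap: 0.0658
grip_force: 30.0
```

Emit:
jog_arm(
  deltas={"increments": [[0,0,0,0,0,0],[0,0,0,0,0,0]]},
)

```text
time_s: 17.7
tcp_pos: [0.5932, -0.2328, 0.3178]
ee_rot: [-0.0, -0.258, 0.966, 0.001]
force: [0.2, 0.2, -5.5]
finger_gap: 0.0654
grip_force: 30.0
```

Run:
```python
from h import *
go([.591,-.237,.319],[.591,-.237,.068],yaw=SH[2]+np.pi/2)
```

```text
t 17.7 tcp [ 0.5932 -0.2328  0.3178] yawY 2.093 tilt [-0.001  0.002 -1.   ] gap 0.0654
turn rz 0.004 (or -3.138)
[ 0.591 -0.237  0.319] -> [ 0.0039 -0.0026 -0.0012]
[ 0.591 -0.237  0.068] -> [0.    0.    0.251]
```

Emit:
jog_arm(
  deltas={"increments": [[0.003,-0.002,0.03,0,0,0],[0,0,0.045,0,0,0],[0,0,0.045,0,0,0],[0,0,0.045,0,0,0],[0,0,0.04,0,0,0],[0,0,0.025,0,0,0],[0,0,0.011,0,0,0],[0,0,0.004,0,0,0],[0,0,0,0,0,0],[0,0,0,0,0,0]]},
)

```text
time_s: 18.7
tcp_pos: [0.5927, -0.2393, 0.0755]
ee_rot: [0.002, -0.256, 0.967, -0.001]
force: [0.2, 0.6, -4.9]
finger_gap: 0.0657
grip_force: 30.0
```

Emit:
jog_arm(
  deltas={"increments": [[0,0,0.002,0,0,0],[0,0,0,0,0,0],[0,0,0,0,0,0]]},
)

```text
time_s: 19.0
tcp_pos: [0.5914, -0.2392, 0.072]
ee_rot: [0.0, -0.256, 0.967, -0.0]
force: [-0.0, 0.1, -5.2]
finger_gap: 0.0655
grip_force: 30.0
```

Emit:
jog_arm(
  deltas={"increments": [[0,0,0.002,0,0,0],[0,0,0.001,0,0,0],[0,0,0,0,0,0]]},
)

```text
time_s: 19.3
tcp_pos: [0.591, -0.2389, 0.0682]
ee_rot: [-0.0, -0.256, 0.967, 0.0]
force: [0.3, 0.3, -4.8]
finger_gap: 0.0654
grip_force: 30.0
```

Emit:
jog_arm(
  deltas={"increments": [[0,0,0.0015,0,0,0],[0,0,0.001,0,0,0],[0,0,0,0,0,0]]},
)

```text
time_s: 19.6
tcp_pos: [0.5914, -0.2391, 0.0666]
ee_rot: [0.0, -0.256, 0.967, 0.0]
force: [-1.5, 0.7, 1.0]
finger_gap: 0.0654
grip_force: 30.0
```

Emit:
jog_arm(
  deltas={"increments": [[0,0,0,0,0,0],[0,0,0,0,0,0],[0,0,0,0,0,0],[0,0,-0.01,0,0,0],[0,0,-0.03,0,0,0],[0,0,-0.05,0,0,0],[0,0,-0.05,0,0,0],[0,0,-0.05,0,0,0],[0,0,-0.04,0,0,0],[0,0,0,0,0,0]]},
  jaw=0.087,
)

```text
time_s: 20.6
tcp_pos: [0.5943, -0.2406, 0.3046]
ee_rot: [0.006, -0.256, 0.967, -0.004]
force: [0.1, -0.4, 0.2]
finger_gap: 0.0869
grip_force: 0.0
```

Run:
```python
from h import *
b=imaging.snapshot("top"); cv2.imwrite("pics/tp5.png",b); cv2.imwrite("pics/sc5.png",imaging.snapshot("scene"))
print(onz("top",(222,267),.06))
go([.4595,-.0297,.3],yaw=SH[2]+np.pi/2)
```

```text
[0.39668568 0.06997947 0.06      ]
t 20.7 tcp [ 0.5915 -0.2393  0.2978] yawY 2.089 tilt [ 0.003 -0.001 -1.   ] gap 0.0868
turn rz -0.000 (or 3.142)
[ 0.4595 -0.0297  0.3   ] -> [ 0.0109  0.2474 -0.0022]
```

View pics/tp5.png

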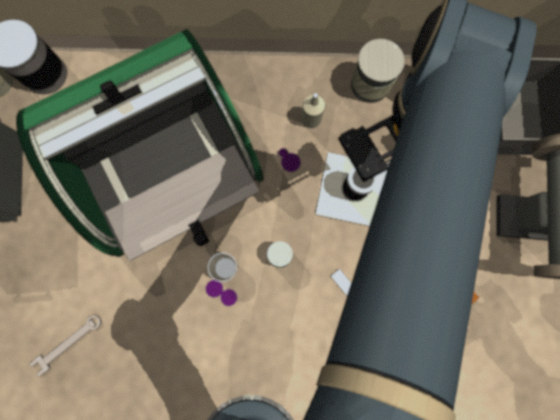

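Add to h.py:
```python
def lid(n,im,u,v,h=.068,thr=None):
    w=im[v-22:v+22,u-22:u+22]; g=w.min(2); t=thr or cv2.threshold(g,0,255,cv2.THRESH_OTSU)[0]
    k,l,st,ce=cv2.connectedComponentsWithStats((g>t).astype(np.uint8)); i=l[22,22]
    if i==0: print("seed miss"); i=1+st[1:,4].argmax()
    (cx,cy),rad=cv2.minEnclosingCircle(np.argwhere(l==i)[:,::-1].astype(np.float32))
    print(n,st[i],"r %.1f"%rad,"px",(cx+u-22,cy+v-22),onz(n,(cx+u-22,cy+v-22),h)[:2])
```

Run:
```python
from h import *
b=cv2.imread("pics/tp5.png")
for t in(None,100,115,125): lid("top",b,280,254,thr=t)
for n,u in(("top",(280,254)),): p=onz(n,u,.068);print(p)
go([p[0],p[1],.3],[p[0],p[1],.03],yaw=SH[2]+np.pi/2)
```

```text
top [  9   9  26  25 499] r 12.6 px (279.5599994659424, 253.0) [ 0.42945366 -0.05724292]
top [   0    0   44   44 1759] r 30.4 px (279.5, 253.5) [ 0.42834617 -0.05713118]
top [   0    0   44   44 1618] r 30.4 px (279.5, 253.5) [ 0.42834617 -0.05713118]
top [   0    0   44   35 1029] r 25.4 px (279.5, 245.5) [ 0.44608174 -0.0567904 ]
[ 0.42726175 -0.05826007  0.068     ]
t 20.7 tcp [ 0.5915 -0.2393  0.2978] yawY 2.089 tilt [ 0.003 -0.001 -1.   ] gap 0.0868
turn rz -0.000 (or 3.142)
[ 0.4273 -0.0583  0.3   ] -> [ 0.0531  0.2386 -0.0022]
[ 0.4273 -0.0583  0.03  ] -> [0.   0.   0.27]
```

Emit:
jog_arm(
  deltas={"increments": [[0.008,0.04,0,0,0,0],[0.008,0.04,0,0,0,0],[0.008,0.04,0,0,0,0],[0.008,0.04,0,0,0,0],[0.008,0.04,0,0,0,0],[0.007,0.025,0,0,0,0],[0.004,0.0134,0,0,0,0],[0,0,0,0,0,0],[0,0,0,0,0,0],[0,0,0,0,0,0]]},
)

```text
time_s: 21.7
tcp_pos: [0.4296, -0.0584, 0.2958]
ee_rot: [-0.0, -0.255, 0.967, -0.0]
force: [0.7, 0.7, -0.2]
finger_gap: 0.087
grip_force: 0.0
```

Run:
```python
from h import *
go([.429,-.0575,.3],[.429,-.0575,.03],yaw=SH[2]+np.pi/2)
```

```text
t 21.7 tcp [ 0.4296 -0.0584  0.2958] yawY 2.087 tilt [-0. -0. -1.] gap 0.0870
turn rz -0.002 (or 3.140)
[ 0.429  -0.0575  0.3   ] -> [ 0.0001  0.0011 -0.0042]
[ 0.429  -0.0575  0.03  ] -> [0.   0.   0.27]
```

Emit:
jog_arm(
  deltas={"increments": [[0,0.001,0.04,0,0,0],[0,0,0.045,0,0,0],[0,0,0.045,0,0,0],[0,0,0.045,0,0,0],[0,0,0.045,0,0,0],[0,0,0.03,0,0,0],[0,0,0.014,0,0,0],[0,0,0,0,0,0],[0,0,0,0,0,0]]},
)

```text
time_s: 22.6
tcp_pos: [0.429, -0.057, 0.0319]
ee_rot: [-0.0, -0.256, 0.967, -0.0]
force: [0.5, -0.1, 0.7]
finger_gap: 0.087
grip_force: 0.0
```

Emit:
jog_arm(
  deltas={"increments": [[0,0,0,0,0,0],[0,0,0,0,0,0],[0,0,0,0,0,0],[0,0,0,0,0,0],[0,0,0,0,0,0],[0,0,0,0,0,0],[0,0,0,0,0,0]]},
  jaw=0.04,
)

```text
time_s: 23.3
tcp_pos: [0.4288, -0.0565, 0.0324]
ee_rot: [0.0, -0.256, 0.967, -0.0]
force: [0.0, -1.9, 4.4]
finger_gap: 0.0552
grip_force: 30.0
```

```bash
python3 -c "
from h import *
go([0.46,0,.3])"
```

```text
t 23.3 tcp [ 0.4288 -0.0565  0.0324] yawY 2.089 tilt [ 0.001 -0.    -1.   ] gap 0.0552
turn rz -0.000 (or 0.000)
[0.46 0.   0.3 ] -> [-0.0551  0.0337 -0.2676]
```

Emit:
jog_arm(
  deltas={"increments": [[0,0,-0.01,0,0,0],[0,0,-0.03,0,0,0],[0,0,-0.05,0,0,0],[0,0,-0.05,0,0,0],[0,0,-0.04,0,0,0],[0,0,-0.015,0,0,0],[0,0,0,0,0,0],[0,0,0,0,0,0]]},
)

```text
time_s: 24.1
tcp_pos: [0.4271, -0.0562, 0.2261]
ee_rot: [-0.001, -0.256, 0.967, 0.0]
force: [-0.8, 0.1, -3.1]
finger_gap: 0.0555
grip_force: 30.0
```

Run:
```python
from h import *
p=sh2w(SH,[(-.15,.075,.063)])[0]
go([p[0],p[1],.227],p,yaw=SH[2]+np.pi/2)
```

```text
t 24.1 tcp [ 0.4271 -0.0562  0.2261] yawY 2.089 tilt [-0.002  0.    -1.   ] gap 0.0555
turn rz 0.000 (or -3.141)
[0.5157 0.2392 0.227 ] -> [-0.2233  0.2127 -0.0009]
[0.5157 0.2392 0.063 ] -> [0.    0.    0.164]
```

Emit:
jog_arm(
  deltas={"increments": [[-0.01,0.01,0,0,0,0],[-0.025,0.024,0,0,0,0],[-0.03,0.029,0,0,0,0],[-0.03,0.029,0,0,0,0],[-0.03,0.029,0,0,0,0],[-0.03,0.029,0,0,0,0],[-0.03,0.029,0,0,0,0],[-0.025,0.02,0,0,0,0],[-0.0133,0.0137,0,0,0,0],[0,0,0,0,0,0],[0,0,0,0,0,0],[0,0,0,0,0,0]]},
)

```text
time_s: 25.3
tcp_pos: [0.5166, 0.2367, 0.2263]
ee_rot: [-0.001, -0.255, 0.967, -0.001]
force: [0.5, 0.3, -3.6]
finger_gap: 0.0558
grip_force: 30.0
```

Run:
```python
from h import *
p=sh2w(SH,[(-.15,.075,.063)])[0]
go([p[0],p[1],.227],p,yaw=SH[2]+np.pi/2)
```

```text
t 25.3 tcp [0.5166 0.2367 0.2263] yawY 2.087 tilt [-0.001 -0.002 -1.   ] gap 0.0558
turn rz -0.002 (or 3.139)
[0.5157 0.2392 0.227 ] -> [-0.0005  0.0025 -0.0007]
[0.5157 0.2392 0.063 ] -> [0.    0.    0.164]
```

Emit:
jog_arm(
  deltas={"increments": [[0,0.001,0.03,0,0,0],[0,0,0.04,0,0,0],[0,0,0.04,0,0,0],[0,0,0.03,0,0,0],[0,0,0.015,0,0,0],[0,0,0.006,0,0,0],[0,0,0,0,0,0],[0,0,0,0,0,0]]},
)

```text
time_s: 26.1
tcp_pos: [0.5174, 0.2397, 0.0672]
ee_rot: [0.001, -0.256, 0.967, 0.0]
force: [0.6, -0.3, -2.0]
finger_gap: 0.0553
grip_force: 30.0
```

Emit:
jog_arm(
  deltas={"increments": [[0,0,0.0015,0,0,0],[0,0,0.001,0,0,0],[0,0,0,0,0,0]]},
)

```text
time_s: 26.4
tcp_pos: [0.5166, 0.24, 0.064]
ee_rot: [0.0, -0.256, 0.967, 0.0]
force: [-0.8, 0.5, -2.8]
finger_gap: 0.0552
grip_force: 30.0
```

Emit:
jog_arm(
  deltas={"increments": [[0,0,0.0015,0,0,0],[0,0,0.001,0,0,0],[0,0,0,0,0,0]]},
)

```text
time_s: 26.7
tcp_pos: [0.5166, 0.2401, 0.0615]
ee_rot: [0.0, -0.256, 0.967, 0.0]
force: [-2.7, -1.0, 2.5]
finger_gap: 0.0555
grip_force: 30.0
```

Emit:
jog_arm(
  deltas={"increments": [[0,0,0.001,0,0,0],[0,0,0,0,0,0]]},
)

```text
time_s: 26.9
tcp_pos: [0.5174, 0.2405, 0.0614]
ee_rot: [0.001, -0.256, 0.967, 0.0]
force: [-0.7, 0.1, 7.0]
finger_gap: 0.0554
grip_force: 30.0
```

Emit:
jog_arm(
  deltas={"increments": [[0,0,0,0,0,0],[0,0,0,0,0,0],[0,0,0,0,0,0],[0,0,-0.01,0,0,0],[0,0,-0.03,0,0,0],[0,0,-0.05,0,0,0],[0,0,-0.05,0,0,0],[0,0,-0.05,0,0,0],[0,0,-0.04,0,0,0],[0,0,0,0,0,0],[0,0,0,0,0,0]]},
  jaw=0.087,
)

```text
time_s: 28.0
tcp_pos: [0.5166, 0.24, 0.2915]
ee_rot: [0.001, -0.256, 0.967, 0.0]
force: [-0.3, 0.6, -0.3]
finger_gap: 0.0872
grip_force: 0.0
```

Run:
```python
from h import *
b=imaging.snapshot("top"); cv2.imwrite("pics/tp6.png",b)
lid("top",b,429,206)
print("jar",onz("top",(436,257),.05),"hard",onz("top",(431,126),.15))
go([.5444,-.3975,.29],yaw=SH[2]+np.pi/2)
```

```text
top [   0    0   44   44 1618] r 30.4 px (428.5, 205.5) [ 0.54300626 -0.39277981]
jar [ 0.42816446 -0.4112866   0.05      ] hard [ 0.70021701 -0.3758341   0.15      ]
t 28.1 tcp [0.516  0.2396 0.2898] yawY 2.089 tilt [-0.001 -0.    -1.   ] gap 0.0868
turn rz 0.000 (or -3.141)
[ 0.5444 -0.3975  0.29  ] -> [ 2.908e-01 -5.676e-01 -2.000e-04]
```

View pics/tp6.png

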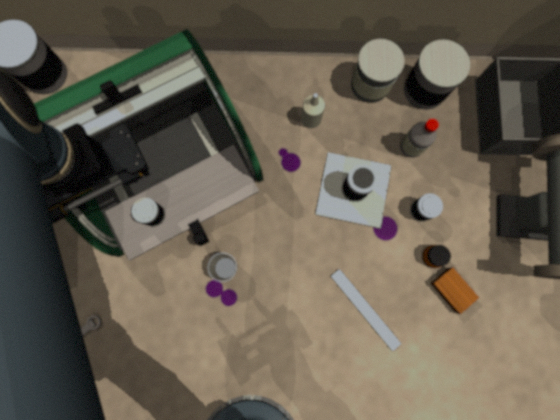

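Emit:
jog_arm(
  deltas={"increments": [[0.022,-0.043,0,0,0,0],[0.022,-0.043,0,0,0,0],[0.022,-0.043,0,0,0,0],[0.022,-0.043,0,0,0,0],[0.022,-0.043,0,0,0,0],[0.022,-0.043,0,0,0,0],[0.022,-0.043,0,0,0,0],[0.022,-0.043,0,0,0,0],[0.022,-0.043,0,0,0,0],[0.022,-0.043,0,0,0,0],[0.022,-0.043,0,0,0,0],[0.022,-0.043,0,0,0,0]]},
)

```text
time_s: 29.25
tcp_pos: [0.5418, -0.3403, 0.2877]
ee_rot: [-0.002, -0.256, 0.967, 0.001]
force: [1.7, 0.4, 0.3]
finger_gap: 0.0869
grip_force: 0.0
```

Emit:
jog_arm(
  deltas={"increments": [[0.022,-0.0416,0,0,0,0],[0.005,-0.01,0,0,0,0],[0,0,0,0,0,0.13],[0,0,0,0,0,0.13],[0,0,0,0,0,0.13],[0,0,0,0,0,0.129],[0,0,0,0,0,0],[0,0,0,0,0,0],[0,0,0,0,0,0]]},
)

```text
time_s: 30.15
tcp_pos: [0.5446, -0.3971, 0.2891]
ee_rot: [-0.001, -0.001, 1.0, 0.0]
force: [0.6, 0.2, -0.2]
finger_gap: 0.0868
grip_force: 0.0
```

Run:
```python
from h import *
go([.5444,-.3975,.29],[.5444,-.3975,.03],yaw=np.pi/2)
```

```text
t 30.1 tcp [ 0.5446 -0.3971  0.2891] yawY 1.572 tilt [-0.001  0.001 -1.   ] gap 0.0868
turn rz 0.001 (or -3.140)
[ 0.5444 -0.3975  0.29  ] -> [ 0.0002 -0.0004 -0.0009]
[ 0.5444 -0.3975  0.03  ] -> [0.   0.   0.26]
```

Emit:
jog_arm(
  deltas={"increments": [[0,0,0.04,0,0,0],[0,0,0.045,0,0,0],[0,0,0.045,0,0,0],[0,0,0.045,0,0,0],[0,0,0.04,0,0,0],[0,0,0.03,0,0,0],[0,0,0.014,0,0,0],[0,0,0,0,0,0],[0,0,0,0,0,0]]},
)

```text
time_s: 31.05
tcp_pos: [0.5457, -0.398, 0.0323]
ee_rot: [0.001, 0.0, 1.0, -0.001]
force: [0.0, -0.2, 0.8]
finger_gap: 0.087
grip_force: 0.0
```

Emit:
jog_arm(
  deltas={"increments": [[0,0,0,0,0,0],[0,0,0,0,0,0],[0,0,0,0,0,0],[0,0,0,0,0,0],[0,0,0,0,0,0],[0,0,0,0,0,0],[0,0,0,0,0,0]]},
  jaw=0.04,
)

```text
time_s: 31.75
tcp_pos: [0.545, -0.3975, 0.0314]
ee_rot: [0.0, 0.0, 1.0, -0.0]
force: [-0.9, 0.1, 3.1]
finger_gap: 0.0554
grip_force: 30.0
```

Emit:
jog_arm(
  deltas={"increments": [[0,0,-0.01,0,0,0],[0,0,-0.03,0,0,0],[0,0,-0.05,0,0,0],[0,0,-0.05,0,0,0],[0,0,-0.05,0,0,0],[0,0,-0.04,0,0,0],[0,0,-0.03,0,0,0],[0,0,0,0,0,0],[0,0,0,0,0,-0.13],[0,0,0,0,0,-0.13],[0,0,0,0,0,-0.13],[0,0,0,0,0,-0.13]]},
)

```text
time_s: 32.95
tcp_pos: [0.5438, -0.3965, 0.2884]
ee_rot: [-0.001, -0.259, 0.966, 0.002]
force: [0.2, 1.0, -2.8]
finger_gap: 0.0553
grip_force: 30.0
```

Emit:
jog_arm(
  deltas={"increments": [[0,0,0,0,0,0],[0,0,0,0,0,0]]},
)

```text
time_s: 33.15
tcp_pos: [0.5441, -0.397, 0.2894]
ee_rot: [-0.001, -0.256, 0.967, 0.001]
force: [-1.2, 0.1, -2.5]
finger_gap: 0.0552
grip_force: 30.0
```

Run:
```python
from h import *
p=sh2w(SH,[(-.15,-.075,.063)])[0]
go([p[0],p[1],.29],p,yaw=SH[2]+np.pi/2)
```

```text
t 33.1 tcp [ 0.5441 -0.397   0.2894] yawY 2.088 tilt [-0.002  0.002 -1.   ] gap 0.0552
turn rz -0.000 (or 3.141)
[0.59   0.1089 0.29  ] -> [-0.2904  0.4167 -0.0006]
[0.59   0.1089 0.063 ] -> [0.    0.    0.227]
```

Emit:
jog_arm(
  deltas={"increments": [[-0.014,0.02,0,0,0,0],[-0.028,0.04,0,0,0,0],[-0.028,0.04,0,0,0,0],[-0.028,0.04,0,0,0,0],[-0.028,0.04,0,0,0,0],[-0.028,0.04,0,0,0,0],[-0.028,0.04,0,0,0,0],[-0.028,0.04,0,0,0,0],[-0.028,0.04,0,0,0,0],[-0.028,0.04,0,0,0,0],[-0.0184,0.0267,0,0,0,0],[-0.006,0.01,0,0,0,0]]},
)

```text
time_s: 34.35
tcp_pos: [0.5893, 0.1142, 0.2905]
ee_rot: [-0.0, -0.26, 0.966, 0.001]
force: [0.2, 0.8, -2.7]
finger_gap: 0.0555
grip_force: 30.0
```

Emit:
jog_arm(
  deltas={"increments": [[0,0,0,0,0,0],[0,0,0,0,0,0],[0,0,0,0,0,0]]},
)

```text
time_s: 34.65
tcp_pos: [0.5904, 0.1057, 0.2908]
ee_rot: [-0.0, -0.255, 0.967, -0.001]
force: [-0.1, -0.4, -2.6]
finger_gap: 0.0554
grip_force: 30.0
```

Run:
```python
from h import *
p=sh2w(SH,[(-.15,-.075,.063)])[0]
go([p[0],p[1],.29],p,yaw=SH[2]+np.pi/2)
```

```text
t 34.6 tcp [0.5904 0.1057 0.2908] yawY 2.086 tilt [-0.    -0.001 -1.   ] gap 0.0554
turn rz -0.003 (or 3.139)
[0.59   0.1089 0.29  ] -> [-0.0012  0.0029  0.0008]
[0.59   0.1089 0.063 ] -> [0.    0.    0.227]
```

Emit:
jog_arm(
  deltas={"increments": [[0,0.017,0.03,0,0,0],[0,0,0.04,0,0,0],[0,0,0.045,0,0,0],[0,0,0.045,0,0,0],[0,0,0.035,0,0,0],[0,0,0.02,0,0,0],[0,0,0.009,0,0,0],[0,0,0,0,0,0],[0,0,0,0,0,0]]},
)

```text
time_s: 35.55
tcp_pos: [0.583, 0.1229, 0.0683]
ee_rot: [0.001, -0.256, 0.967, -0.0]
force: [-0.2, 0.6, -1.7]
finger_gap: 0.0555
grip_force: 30.0
```

Emit:
jog_arm(
  deltas={"increments": [[0,0,0.0015,0,0,0],[0,0,0.001,0,0,0],[0,0,0,0,0,0]]},
)

```text
time_s: 35.85
tcp_pos: [0.5821, 0.1234, 0.0652]
ee_rot: [0.001, -0.257, 0.966, -0.0]
force: [0.3, -0.2, -2.2]
finger_gap: 0.0551
grip_force: 30.0
```

Emit:
jog_arm(
  deltas={"increments": [[0,0,0.002,0,0,0],[0,0,0.0015,0,0,0],[0,0,0,0,0,0]]},
)

```text
time_s: 36.15
tcp_pos: [0.5815, 0.1233, 0.0607]
ee_rot: [-0.0, -0.257, 0.966, 0.0]
force: [-0.4, -0.4, -2.9]
finger_gap: 0.0552
grip_force: 30.0
```

Emit:
jog_arm(
  deltas={"increments": [[0,0,0.001,0,0,0],[0,0,0,0,0,0]]},
)

```text
time_s: 36.35
tcp_pos: [0.5818, 0.1234, 0.0604]
ee_rot: [0.0, -0.257, 0.966, -0.0]
force: [-1.6, -0.2, 1.2]
finger_gap: 0.0555
grip_force: 30.0
```

Contact. Release, rise, then go to the carriage grip (out position).

Emit:
jog_arm(
  deltas={"increments": [[0,0,0.0005,0,0,0],[0,0,0,0,0,0],[0,0,0,0,0,0],[0,0,0,0,0,0],[0,0,-0.01,0,0,0],[0,0,-0.03,0,0,0],[0,0,-0.05,0,0,0],[0,0,-0.05,0,0,0],[0,0,-0.05,0,0,0],[0,0,-0.03,0,0,0],[0,0,0,0,0,0],[0,0,0,0,0,0]]},
  jaw=0.087,
)

```text
time_s: 37.55
tcp_pos: [0.5817, 0.1234, 0.2805]
ee_rot: [0.001, -0.257, 0.966, -0.0]
force: [-1.1, -0.3, -0.5]
finger_gap: 0.0873
grip_force: 0.0
```

Run:
```python
from h import *
g=sh2w(SH,[(-.253,0,.043)])[0]
go([g[0],g[1],.28],g,yaw=SH[2]+np.pi/2)
```

```text
t 37.5 tcp [0.5817 0.1234 0.2805] yawY 2.090 tilt [ 0.002  0.    -1.   ] gap 0.0873
turn rz 0.001 (or -3.140)
[0.4634 0.123  0.28  ] -> [0.1029 0.0583 0.0005]
[0.4634 0.123  0.043 ] -> [0.    0.    0.237]
```

Emit:
jog_arm(
  deltas={"increments": [[0.035,0.02,0,0,0,0],[0.035,0.02,0,0,0,0],[0.025,0.014,0,0,0,0],[0.008,0.0043,0,0,0,0],[0,0,0,0,0,0],[0,0,0,0,0,0],[0,0,0,0,0,0]]},
  jaw=0.06,
)

```text
time_s: 38.25
tcp_pos: [0.4646, 0.1227, 0.2791]
ee_rot: [-0.0, -0.256, 0.967, 0.0]
force: [0.4, -0.0, -0.2]
finger_gap: 0.0601
grip_force: 0.0
```

Run:
```python
from h import *
g=sh2w(SH,[(-.253,0,.043)])[0]
go([g[0],g[1],.28],g,yaw=SH[2]+np.pi/2)
a=imaging.snapshot("scene"); b=imaging.snapshot("top")
f=lambda i:cv2.resize(cv2.convertScaleAbs(i[20:290,20:290],alpha=1.3,beta=10),None,fx=1.48,fy=1.48)
cv2.imwrite("pics/m7.png",np.hstack([f(a),f(b)]))
```

```text
t 38.2 tcp [0.4646 0.1227 0.2791] yawY 2.089 tilt [-0.  0. -1.] gap 0.0601
turn rz 0.000 (or -3.141)
[0.4634 0.123  0.28  ] -> [ 0.0009  0.0008 -0.0009]
[0.4634 0.123  0.043 ] -> [0.    0.    0.237]
```

View pics/m7.png

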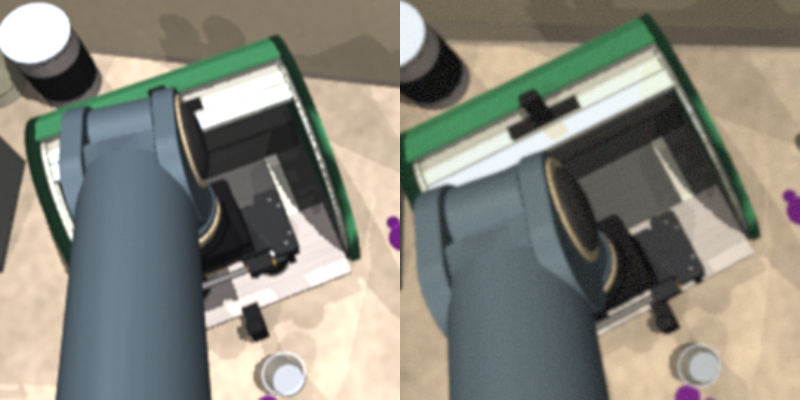

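Emit:
jog_arm(
  deltas={"increments": [[0.001,0.001,0.04,0,0,0],[0,0,0.045,0,0,0],[0,0,0.045,0,0,0],[0,0,0.045,0,0,0],[0,0,0.035,0,0,0],[0,0,0.018,0,0,0],[0,0,0.008,0,0,0],[0,0,0,0,0,0],[0,0,0,0,0,0]]},
)

```text
time_s: 39.25
tcp_pos: [0.463, 0.1236, 0.0443]
ee_rot: [0.001, -0.257, 0.967, 0.0]
force: [0.1, 1.4, 0.9]
finger_gap: 0.0593
grip_force: 0.0
```

Emit:
jog_arm(
  deltas={"increments": [[0,0,0,0,0,0],[0,0,0,0,0,0],[0,0,0,0,0,0],[0,0,0,0,0,0],[0,0,0,0,0,0],[0,0,0,0,0,0],[0,0,0,0,0,0],[0,0,0,0,0,0]]},
  jaw=0.015,
)

```text
time_s: 40.05
tcp_pos: [0.4621, 0.1232, 0.0437]
ee_rot: [0.0, -0.257, 0.966, -0.0]
force: [-0.8, -1.1, 4.2]
finger_gap: 0.0258
grip_force: 30.0
```

Emit:
jog_arm(
  deltas={"increments": [[-0.004,0,0,0,0,0],[-0.008,0,0,0,0,0],[-0.012,0,0,0,0,0],[-0.012,0,0,0,0,0],[-0.012,0,0,0,0,0],[-0.012,0,0,0,0,0],[-0.012,0,0,0,0,0],[-0.012,0,0,0,0,0],[-0.01,0,0,0,0,0],[-0.007,0,0,0,0,0],[-0.004,0,0,0,0,0],[-0.003,0,0,0,0,0]]},
)

```text
time_s: 41.25
tcp_pos: [0.5556, 0.1771, 0.0437]
ee_rot: [-0.0, -0.257, 0.966, 0.0]
force: [-3.7, -0.2, 6.3]
finger_gap: 0.0256
grip_force: 30.0
```

Emit:
jog_arm(
  deltas={"increments": [[-0.002,0,0,0,0,0],[-0.001,0,0,0,0,0],[0,0,0,0,0,0]]},
)

```text
time_s: 41.55
tcp_pos: [0.5566, 0.1777, 0.0437]
ee_rot: [-0.002, -0.257, 0.966, -0.0]
force: [-6.8, -2.2, 8.9]
finger_gap: 0.0253
grip_force: 30.0
```

```bash
python3 -c "
from h import *
g=sh2w(SH,[(-.145,0,.043)])[0]
go(g)"
```

```text
t 41.5 tcp [0.5566 0.1777 0.0437] yawY 2.090 tilt [-0.004 -0.002 -1.   ] gap 0.0253
turn rz -0.000 (or 0.000)
[0.5572 0.1765 0.043 ] -> [ 0.     -0.0014  0.0007]
```

Emit:
jog_arm(
  deltas={"increments": [[-0.002,0,0,0,0,0],[-0.002,0,0,0,0,0],[0,0,0,0,0,0],[0,0,0,0,0,0]]},
)

```text
time_s: 41.95
tcp_pos: [0.5567, 0.1776, 0.0436]
ee_rot: [-0.006, -0.257, 0.967, -0.002]
force: [-13.8, -5.8, 18.1]
finger_gap: 0.026
grip_force: 30.0
```

Emit:
jog_arm(
  deltas={"increments": [[-0.002,0,0,0,0,0],[-0.001,0,0,0,0,0],[0,0,0,0,0,0],[0,0,0,0,0,0]]},
)

```text
time_s: 42.35
tcp_pos: [0.5567, 0.1777, 0.0435]
ee_rot: [-0.009, -0.256, 0.967, -0.002]
force: [-18.2, -8.9, 23.6]
finger_gap: 0.0254
grip_force: 30.0
```

Emit:
jog_arm(
  deltas={"increments": [[0.004,0,0,0,0,0],[0.003,0,0,0,0,0],[0.001,0,0,0,0,0],[0,0,0,0,0,0]]},
)

```text
time_s: 42.75
tcp_pos: [0.5569, 0.1778, 0.0436]
ee_rot: [-0.001, -0.257, 0.966, -0.0]
force: [-2.9, -0.0, 5.4]
finger_gap: 0.0256
grip_force: 30.0
```

Emit:
jog_arm(
  deltas={"increments": [[0,0,0,0,0,0],[0,0,0,0,0,0],[0,0,0,0,0,0],[0,0,-0.02,0,0,0],[0,0,-0.05,0,0,0],[0,0,-0.05,0,0,0],[0,0,-0.05,0,0,0],[0,0,-0.05,0,0,0],[0,0,-0.05,0,0,0],[0,0,0,0,0,0]]},
  jaw=0.07,
)

```text
time_s: 43.75
tcp_pos: [0.5612, 0.1795, 0.3217]
ee_rot: [0.008, -0.256, 0.967, 0.001]
force: [0.6, 0.6, -0.3]
finger_gap: 0.0699
grip_force: 0.0
```

Emit:
jog_arm(
  deltas={"increments": [[0.04,-0.028,0,0,0,0],[0.04,-0.03,0,0,0,0],[0.03,-0.04,0,0,0,0],[0.03,-0.04,0,0,0,0],[0.02,-0.04,0,0,0,0],[0,-0.04,0,0,0,0],[0,-0.04,0,0,0,0],[0,0,0,0,0,0],[0,0,0,0,0,0]]},
)

```text
time_s: 44.65
tcp_pos: [0.5466, -0.1262, 0.3124]
ee_rot: [-0.001, -0.256, 0.967, 0.001]
force: [-0.3, 0.7, -0.1]
finger_gap: 0.07
grip_force: 0.0
```

Run:
```python
from h import *
cv2.imwrite("pics/tp8.png",cv2.convertScaleAbs(imaging.snapshot("top"),alpha=1.4,beta=5))
```

```text
(no output)
```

View pics/tp8.png

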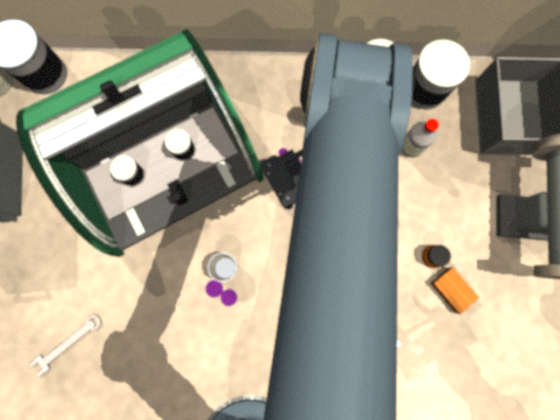

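```bash
python3 -c "
from rig import bot, imaging, get_obs
print(bot.close_job())"
```

```text
the job is handed in; nothing more can be done
None
```

I handed the job in at about 45 s. The shutter is up, the big can is on the drip plate, both tins found stand on the carriage, and the carriage is home at its stop. In the last picture the arm hid the can and squeeze bottle and most of the stirring stick; all three were in place in a picture at 28 s.

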